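# Lay out four pot sherds by size for the finds photograph

## Task

Lay the four pot sherds out for their photograph on the grey board, in order of size: the smallest on the white pad next to the black-and-white scale, then each larger one on the next pad, the largest on the pad farthest from the scale. Each sherd lies flat in the middle of its own pad with its length parallel to the pad's long side, right side up, and is let go. The sherds are fragile: set them down, do not drop them, and leave the jar, the brush and the loupe alone.

Things in the scene. Friction and masses are not known exactly. Their poses are not given: they have to be found in the camera images.
- sherd_a_mid (a point): The second largest of four flat, loose terracotta pot sherds: about 69 mm long (its x axis), 42 mm wide (y axis), 16 mm thick, broken, narrowing ends, two straight parallel long sides that are gripped across the width, two dark lines along its top. Starts flat on the table. The point is its centre, 8 mm above its underside; z up.
- sherd_b_mid (a point): The second smallest of four flat, loose terracotta pot sherds: about 54 mm long (its x axis), 34 mm wide (y axis), 16 mm thick, broken, narrowing ends, two straight parallel long sides that are gripped across the width, two dark lines along its top. Starts flat on the table. The point is its centre, 8 mm above its underside; z up.
- sherd_c_mid (a point): The largest of four flat, loose terracotta pot sherds: about 84 mm long (its x axis), 50 mm wide (y axis), 16 mm thick, broken, narrowing ends, two straight parallel long sides that are gripped across the width, two dark lines along its top. Starts flat on the table. The point is its centre, 8 mm above its underside; z up.
- sherd_d_mid (a point): The smallest of four flat, loose terracotta pot sherds: about 40 mm long (its x axis), 26 mm wide (y axis), 16 mm thick, broken, narrowing ends, two straight parallel long sides that are gripped across the width, two dark lines along its top. Starts flat on the table. The point is its centre, 8 mm above its underside; z up.
- pad_p: One of four identical white rectangular pads, fixed side by side in a row (about 90 mm apart) on a grey board 500 x 130 x 8 mm; 105 mm long across the row (x axis), 70 mm wide (y axis, along the row), 4 mm thick. The letters say nothing of its place in the row. Origin: centre of its underside, which is on the board's top, so the pad's top is 4 mm above the origin and 12 mm above the table.
- pad_q: One of four identical white rectangular pads, fixed side by side in a row (about 90 mm apart) on a grey board 500 x 130 x 8 mm; 105 mm long across the row (x axis), 70 mm wide (y axis, along the row), 4 mm thick. The letters say nothing of its place in the row. Origin: centre of its underside, which is on the board's top, so the pad's top is 4 mm above the origin and 12 mm above the table.
- pad_r: One of four identical white rectangular pads, fixed side by side in a row (about 90 mm apart) on a grey board 500 x 130 x 8 mm; 105 mm long across the row (x axis), 70 mm wide (y axis, along the row), 4 mm thick. The letters say nothing of its place in the row. Origin: centre of its underside, which is on the board's top, so the pad's top is 4 mm above the origin and 12 mm above the table.
- pad_s: One of four identical white rectangular pads, fixed side by side in a row (about 90 mm apart) on a grey board 500 x 130 x 8 mm; 105 mm long across the row (x axis), 70 mm wide (y axis, along the row), 4 mm thick. The letters say nothing of its place in the row. Origin: centre of its underside, which is on the board's top, so the pad's top is 4 mm above the origin and 12 mm above the table.
- scale: Flat photo scale with black and white checks, 100 x 26 x 5 mm, fixed on the grey board beyond one end of the row of pads, its centre about 80 mm from the nearest pad's centre (a small round spirit level, 32 mm wide and 10 mm high, is fixed beyond the other end). Origin: centre of its underside; x axis along its length, across the row.
- jar_mid (a point): Bystander: small loose sample jar, 42 mm across, 50 mm high, left of the sherds. The point is 25 mm above its underside. Leave alone.
- brush_grip (a point): Bystander: loose brush lying on the table to the right of the board. The point is on its handle. Leave alone.
- loupe_mid (a point): Bystander: loose black eyepiece loupe, 38 mm across, 30 mm high, beyond the left end of the board. The point is 15 mm above its underside. Leave alone.

How it is judged:
By the outcome, as a careful person would: the job done as asked, in the order asked, and still so for the second after the job is handed in, with the robot touching nothing.
It also fails if it takes over 104 s, if anything falls off the work surface, if the arm or the gripper's body presses on something with over 40 N, if the wrist force passes 120 N, or if a joint passes its speed limit or range.

## Robot

A 6-joint arm with a two-finger parallel gripper is mounted at the origin on the work surface. World frame = base frame: x ahead of the robot, y to its left, z up, the work surface at z = 0. Lengths are in m, angles in degrees, forces in N, time in s.
With the tool pointing down it reaches from about 0.325 to 0.85 m from the base axis. Payload 15.5 kg.
Tool frame: the origin (TCP) lies midway between the tips of the shut fingers; the grasp point (between the pads) lies 19 mm behind it; z points along the fingers, y is the line along which they close (so a half turn about z gives the same grasp; the last joint's range is limited). The gripper opens to 91 mm and grips with 3 to 60 N. Pads are 32 mm wide; open, the fingers measure 118 mm over their backs; the gripper's body (76 mm by 178 mm) begins 60 mm behind the grasp point.
Start: joints at [57.897, 28.281, 77.091, -0, 74.628, -5.472], TCP at [0.28, 0.559, 0.214] pointing down, gripper open.
Joint ranges: [-166.48, 166.48], [-47.26, 123.95], [12.59, 153.08], [-70.14, 250.14], [6.76, 159.57], [-176.63, 176.63]. Speed limits (degrees/s): [108.29, 108.29, 147.25, 172.46, 172.46, 172.46].

## Interface

Orientations are given as a 3x3 rotation matrix whose columns are the frame's x, y, z axes.
In Python, from bench import ctrl gives the robot as it stands. The module is installed in compiled form; this text tells all that it offers. Calls block until the motion is done:
- ctrl.goto(position, orientation): joint-space move of the TCP to a pose.
- ctrl.move_l(position, vel=0.15, ori=None, contact_N=None): straight line of the TCP; ori=None keeps the orientation; vel is the mean speed in m/s. With contact_N (N) it stops when the force on the tool has changed by that much, and returns True; else False.
- ctrl.movej(angles): joint-space move.
- ctrl.command_gripper(opening): opening from 0.0 (shut) to 1.0 (fully open); the grip force is fixed at half the most; returns when the fingers have stopped.
- ctrl.sleep(seconds).
- ctrl.ik(position, orientation): joint angles nearest the present ones, or None.
- ctrl.read_camera(name): name is "side" or "top"; returns the picture (480x640x3 uint8, blue, green, red); there is no depth.
- ctrl.camera_params(name): a dict with "fx", "fy", "cx", "cy" (pixels), "D" ([k1, k2, p1, p2, k3] as OpenCV has them; the pictures are not rectified), "pose" (4x4, takes a point from camera to world coordinates). Camera axes: x right, y up, looking along -z (the intrinsics and any distortion apply to the point x, -y, -z); pixel columns grow to the right and rows downward; lengths in m; the calibration is good to about 2 mm. A picture is of the moment at which its call begins. camera_params takes no time and is no camera call.
A pose or a line that the arm cannot do raises ctrl.MotionError and nothing moves.
- ctrl.sign_off(): hands the job in; it is judged then, once.
Readings, each from a call of its own:
- ctrl.current_t(): time.
- ctrl.current_q(): joint angles.
- ctrl.current_dq(): joint speeds.
- ctrl.current_effort(): joint torques, N m.
- ctrl.current_tool_pos(): TCP position.
- ctrl.current_eef_rot(): TCP orientation.
- ctrl.current_contact_force(): force on the tool from outside, world axes, zero at the start.
- ctrl.current_wrist_torque(): the same for the moment, N m.
- ctrl.current_grip_width(): opening from 0.0 (shut) to 1.0 (fully open).
- ctrl.current_grasp_force(): force on a finger pad.
Only numpy, scipy, OpenCV 4.12 (cv2) and the standard library are available. Lean on these libraries where they do the work, as an engineer would, in place of code of your own. Each camera call takes 0.05 s, during which the arm holds its last target. There are 200 camera calls.

## Working session

There is one attempt and no reset: what is moved stays moved. The work goes in short steps, each a Python script; the robot and the scene stay as the last script left them, time stands still between calls to the robot, and variables do not carry over. Pictures are saved under pics/ and viewed, at most 14 in all, crops included, and the job is handed in when it is done.

```bash
mkdir -p pics
python3 - <<'E'
from bench import ctrl
import cv2
for n in("top","side"):
    cv2.imwrite(f"pics/{n}0.png",ctrl.read_camera(n)); p=ctrl.camera_params(n); print(n,p)
print(ctrl.current_t(),ctrl.current_eef_rot())
E
```

```text
top {'fx': 610.8782095107524, 'fy': 610.8782095107524, 'cx': 323.02281879386703, 'cy': 242.2363154251756, 'D': array([-0.17566067,  0.        ,  0.        ,  0.        ,  0.        ]), 'pose': array([[ 0.01136814,  0.98479689, -0.17333736,  0.26644967],
       [-0.99982973,  0.01371467,  0.01234566, -0.0136416 ],
       [ 0.01453523,  0.1731675 ,  0.98478513,  1.66820757],
       [ 0.        ,  0.        ,  0.        ,  1.        ]])}
side {'fx': 520.3327205390414, 'fy': 520.3327205390414, 'cx': 326.84428850773503, 'cy': 234.85925574931275, 'D': array([-0.0120085,  0.       ,  0.       ,  0.       ,  0.       ]), 'pose': array([[ 0.72671241,  0.4451165 , -0.52322116, -0.06170692],
       [-0.68686341,  0.48234162, -0.54365911, -0.65999471],
       [ 0.0103797 ,  0.75446528,  0.65625787,  0.81456563],
       [ 0.        ,  0.        ,  0.        ,  1.        ]])}
0.1 [[-8.93933385e-01  4.48199489e-01 -5.66769598e-04]
 [ 4.48199835e-01  8.93932940e-01 -8.97748151e-04]
 [ 1.04283751e-04 -1.05655308e-03 -9.99999436e-01]]
```

View pics/top0.png

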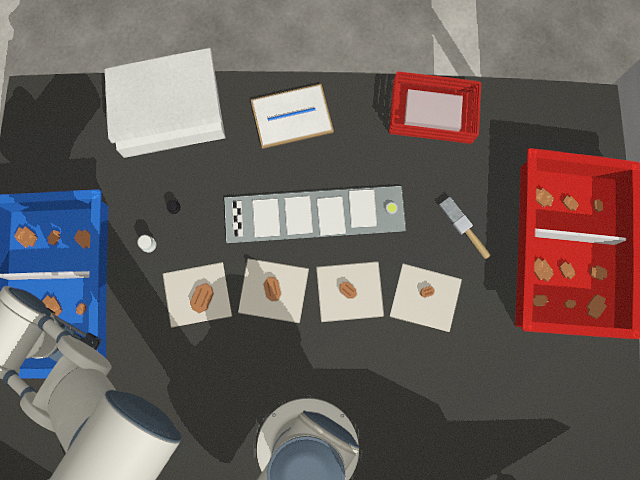

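View pics/side0.png

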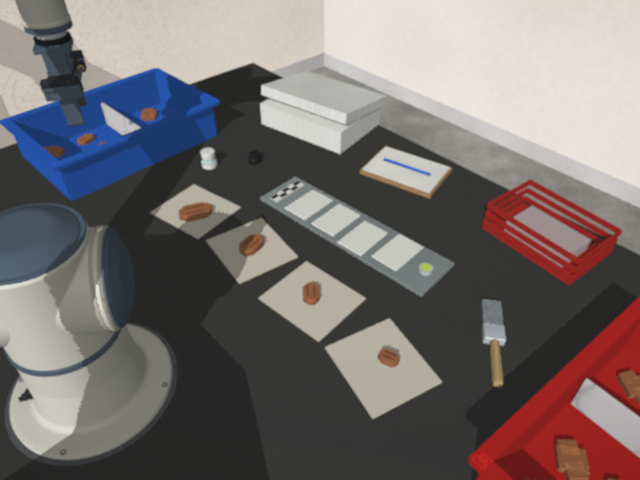

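The top view shows the scale at the left end of the board (237,218). The pads are at about (266,217), (299,215), (331,215) and (362,208), with the level at (392,208). The sherds lie on paper sheets at (201,297), (272,288), (347,289) and (427,291), in decreasing size. The side view agrees. Next I'll measure them.

```bash
cat > h.py <<'E'
from bench import ctrl
import cv2, numpy as np
def cast(name,uv,z):
    p=ctrl.camera_params(name); K=np.array([[p['fx'],0,p['cx']],[0,p['fy'],p['cy']],[0,0,1]])
    n=cv2.undistortPoints(np.float64(uv).reshape(-1,1,2),K,p['D']).reshape(-1,2)
    d=np.c_[n[:,0],-n[:,1],-np.ones(len(n))]@p['pose'][:3,:3].T; o=p['pose'][:3,3]
    return (o+d*((z-o[2])/d[:,2])[:,None])[:,:2]
S=4
def shapes(name,img,kind,z,roi):
    """centre, length, width, angle (deg, of the long side) of blobs in roi (x0,y0,x1,y1)"""
    x0,y0,x1,y1=roi; c=cv2.resize(img[y0:y1,x0:x1],None,fx=S,fy=S,interpolation=cv2.INTER_CUBIC)
    hsv=cv2.cvtColor(c,cv2.COLOR_BGR2HSV).astype(int); b=c.astype(int)
    if kind=='sherd': m=(b[...,2]-b[...,0]>38)&(hsv[...,1]>75)
    else: m=(b.min(2)>178)
    m=cv2.morphologyEx(m.astype(np.uint8),cv2.MORPH_CLOSE,np.ones((9,9)))
    out=[]
    for k in cv2.findContours(m,cv2.RETR_EXTERNAL,cv2.CHAIN_APPROX_NONE)[0]:
        if cv2.contourArea(k)<60*S*S: continue
        uv=(k.reshape(-1,2)+.5)/S-.5+[x0,y0]
        w=cast(name,uv,z)*1000
        (cx,cy),(a,bb),t=cv2.minAreaRect(w.astype(np.float32))
        if a<bb: a,bb,t=bb,a,t+90
        M=cv2.moments(w.astype(np.float32).reshape(-1,1,2))
        g=(M['m10']/M['m00'],M['m01']/M['m00'])
        tm=np.degrees(.5*np.arctan2(2*M['mu11'],M['mu20']-M['mu02']))
        out.append(dict(c=(cx,cy),g=g,l=a,w=bb,t=(t+90)%180-90,tm=tm,px=uv.mean(0),area=abs(M['m00'])))
    return sorted(out,key=lambda o:-o['g'][1])
def show(L):
    for o in L: print(*[f"{k}="+str(np.round(v,1)) for k,v in o.items()])
E
python3 - <<'E'
from h import *
t=cv2.imread('pics/top0.png'); s=cv2.imread('pics/side0.png')
show(shapes('top',t,'sherd',.012,(160,255,470,340)));print()
show(shapes('top',t,'pad',.012,(215,180,410,250)));print()
show(shapes('side',s,'sherd',.012,(150,180,440,420)));print()
show(shapes('side',s,'pad',.012,(260,170,460,300)))
print(cast('top',[[237,218],[392,208],[173,205],[147,243],[443,203],[488,256]],.01))
print(t[215,[266,299,331,362,284]],t[190,362],t[300,180])
E
```

```text
c=[400.6 295.7] g=[400.2 295.6] l=82.7 w=51.8 t=-22.0 tm=-21.7 px=[201.3 297.6] area=3507.9
c=[428.5 103.6] g=[428.2 103.3] l=67.9 w=41.3 t=13.9 tm=13.9 px=[271.9 288.7] area=2307.0
c=[ 427.9 -102.5] g=[ 427.8 -102.6] l=53.1 w=34.7 t=49.9 tm=49.2 px=[347.5 289.7] area=1465.7
c=[ 425.5 -320.3] g=[ 425.5 -320.6] l=40.2 w=26.1 t=-70.6 tm=-70.4 px=[426.9 291.4] area=845.6

c=[620.8 212.7] g=[622.1 212.9] l=97.5 w=14.6 t=5.2 tm=5.2 px=[233.5 218.8] area=526.5
c=[622.1 197.6] g=[621.7 197.3] l=101.3 w=14.6 t=4.9 tm=4.8 px=[240.1 218.3] area=837.6
c=[625.6 125.2] g=[625.6 124.9] l=106.9 w=72.4 t=5.2 tm=5.3 px=[265.9 217.7] area=7319.6
c=[634.1  35.7] g=[633.9  35.2] l=107.2 w=72.8 t=5.2 tm=4.7 px=[298.2 214.9] area=7337.1
c=[632.9 -55.2] g=[633.2 -55.6] l=107.5 w=72.8 t=5.9 tm=5.6 px=[330.9 216. ] area=7373.2
c=[ 657.4 -143.2] g=[ 656.3 -143.2] l=109.6 w=72.4 t=3.7 tm=4.3 px=[362.2 207.9] area=7353.4
c=[ 658.6 -224.6] g=[ 658.5 -224.4] l=31.3 w=30.9 t=41.1 tm=16.6 px=[391.4 207.7] area=754.4

c=[400.3 291.3] g=[399.6 291.5] l=82.3 w=64.2 t=-21.8 tm=-14.7 px=[194.6 211.3] area=4384.5
c=[428.
[... 479 characters left out ...]
4.9 122.8] l=105.3 w=69.2 t=5.0 tm=4.6 px=[307.8 204.3] area=6872.6
c=[633.8  33.6] g=[633.4  33.2] l=105.3 w=69.6 t=5.2 tm=5.0 px=[335.  219.4] area=6899.6
c=[891.5  18.9] g=[910.7  21.2] l=224.1 w=102.2 t=-42.5 tm=-53.1 px=[408.6 175.4] area=10821.7
c=[633.  -57.4] g=[632.6 -57.6] l=105.5 w=69.2 t=6.2 tm=5.9 px=[361.6 237.7] area=6893.3
c=[ 656.  -145.1] g=[ 655.7 -145.2] l=105.0 w=68.3 t=4.2 tm=3.9 px=[396.8 251.9] area=6900.1
[[ 0.62340863  0.20554258]
 [ 0.65820968 -0.22621949]
 [ 0.6586334   0.38814539]
 [ 0.54933062  0.45592042]
 [ 0.67527949 -0.37123602]
 [ 0.52570196 -0.49574006]]
[[216 225 226]
 [217 225 226]
 [219 227 227]
 [218 225 226]
 [156 156 151]] [211 219 219] [193 210 215]
```

All sizes match the given ones, and the two views agree within about 2 mm once the height of the sherds is allowed for. I'll average the views and start with the smallest sherd, d, onto the pad next to the scale.

```bash
cat > act.py <<'E'
from h import *
SH=dict(d=(425.3,-321.3,-70.5,26),b=(427.5,-103.5,49.8,34),a=(428.4,102.5,13.9,42),c=(400.3,294.5,-21.9,50))
PAD=dict(d=(625.3,123.8,5.1),b=(633.8,34.4,5.0),a=(632.9,-56.5,5.6),c=(656.2,-144.2,4.0))
def ori(t,xy,q6=0):
    best=None
    for k in (90,-90):
        p=np.radians(t+k); R=np.array([[-np.sin(p),np.cos(p),0],[np.cos(p),np.sin(p),0],[0,0,-1.]])
        q=ctrl.ik([*xy,.1],R)
        if q is not None and (best is None or abs(q[5]-q6)<best[0]): best=(abs(q[5]-q6),R)
    return best[1]
def pick(n):
    x,y,t,w=SH[n]; xy=[x/1e3,y/1e3]; R=ori(t,xy)
    ctrl.goto([*xy,.09],R); ctrl.command_gripper(min(1,(w+34)/91))
    hit=ctrl.move_l([*xy,.005],.08,contact_N=8)
    z=ctrl.current_tool_pos()[2]; ctrl.command_gripper(0)
    print(n,'pick hit',hit,'z',z,'width mm',ctrl.current_grip_width()*91,'want',w,'F',ctrl.current_grasp_force())
    ctrl.move_l([*xy,.1],.15); return z
def place(n,z):
    x,y,t=PAD[n]; xy=[x/1e3,y/1e3]; R=ori(t,xy,ctrl.current_q()[5]); w=SH[n][3]
    ctrl.goto([*xy,.1],R); g=ctrl.current_grip_width()*91
    ctrl.move_l([*xy,z+.018],.12)
    hit=ctrl.move_l([*xy,z+.009],.015,contact_N=4)
    print('place hit',hit,'dz',ctrl.current_tool_pos()[2]-z,'width',g,'t',ctrl.current_t())
    ctrl.command_gripper((w+20)/91); ctrl.move_l([*xy,.1],.12); print('t',ctrl.current_t())
E
python3 - <<'E'
from act import *
z=pick('d'); print(ctrl.current_t())
if 20<ctrl.current_grip_width()*91<32: place('d',z)
cv2.imwrite('pics/s1.png',ctrl.read_camera('side')[130:330,180:480].repeat(2,0).repeat(2,1))
E
```

```text
d pick hit False z 0.005428359850676048 width mm 25.750144668011135 want 26 F 30.000222623348236
6.525
place hit True dz 0.011430411527124568 width 25.55019454048078 t 9.5667
t 10.925
```

View pics/s1.png

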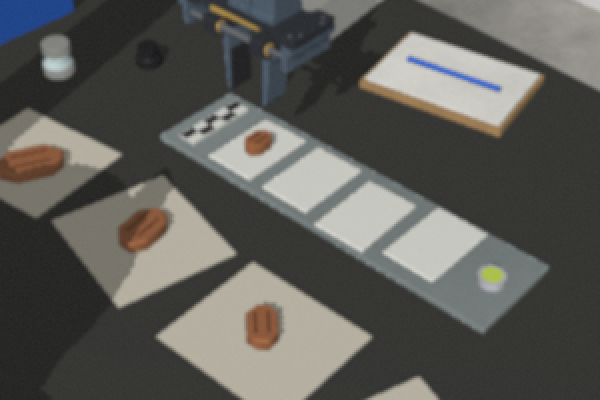

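Sherd d was gripped at its expected width and touched down at the expected height. The crop shows it in the middle of the pad next to the scale, at crop pixel (258,142). I'll continue with b, a and c.

Run:
```python
from act import *
for n in 'bac':
    z=pick(n)
    if abs(ctrl.current_grip_width()*91-SH[n][3])>5: print('bad grip');break
    place(n,z)
q=ctrl.current_q(); ctrl.movej([57.897,28.281,77.091,0,74.628,-5.472])
t=ctrl.read_camera('top'); s=ctrl.read_camera('side'); print(ctrl.current_t())
cv2.imwrite('pics/t2.png',t); cv2.imwrite('pics/t2c.png',cv2.resize(t[160:330,140:500],None,fx=2.2,fy=2.2,interpolation=cv2.INTER_CUBIC)); cv2.imwrite('pics/s2.png',s)
show(shapes('top',t,'sherd',.024,(215,180,385,250)));show(shapes('top',t,'pad',.012,(245,180,385,250)));print()
show(shapes('side',s,'sherd',.024,(260,170,430,300)))
print(PAD)
```

```text
b pick hit False z 0.005332555548474727 width mm 33.59794617805195 want 34 F 30.000659823417664
place hit True dz 0.011569005285683592 width 33.583656767047316 t 18.175
t 19.5333
a pick hit False z 0.005325991234078176 width mm 41.74119174061926 want 42 F 30.00003755092621
place hit True dz 0.011558992557201959 width 41.78450181728073 t 25.8333
t 27.1917
c pick hit False z 0.0053729993138061476 width mm 50.12530484993682 want 50 F 29.995704889297485
place hit True dz 0.011589887026603896 width 49.62745793666857 t 35.2333
t 36.6
39.5333
c=[626.  125.1] g=[625.8 125. ] l=39.6 w=25.5 t=1.8 tm=7.1 px=[265.6 216.5] area=815.1
c=[633.5  35.7] g=[633.5  35.6] l=54.2 w=32.5 t=5.8 tm=5.2 px=[298.1 214.3] area=1430.7
c=[632.8 -55.2] g=[632.6 -55.3] l=68.6 w=40.9 t=4.9 tm=4.7 px=[331.1 215. ] area=2286.4
c=[ 656.2 -142.8] g=[ 655.7 -142.9] l=83.0 w=49.4 t=3.1 tm=2.6 px=[362.8 207.5] area=3377.0
c=[625.6 125.2] g=[625.6 124.9] l=107.0 w=72.5 t=5.1 tm=5.3 px=[265.9 217.7] area=7340.8
c=[634.1  35.6] g=[633.9  35.1] l=107.3 w=72.8 t=5.1 tm=4.7 px=[298.2 215. ] area=7377.7
c=[632.9 -55.2] g=[633.1 -55.6] l=107.5 w=72.9 t=5.9 tm=5.7 px=[331.  216.1] area=7403.0
c=[ 657.9 -142.9] g=[ 646.6 -147.4] l=110.3 w=72.6 t=4.0 tm=-7.4 px=[362.1 207.6] area=2895.1

c=[623.8 119.3] g=[624.1 120. ] l=47.3 w=31.9 t=47.4 tm=30.8 px=[308.6 200.8] area=1174.1
c=[631.6  30.7] g=[631.7  31.2] l=59.5 w=42.2 t=45.2 tm=22.7 px=[335.5 216.1] area=1886.9
c=[838.6  26.9] g=[837.8  26.3] l=211.6 w=22.1 t=-76.3 tm=-75.9 px=[394.5 183.7] area=3495.5
c=[631.4 -59. ] g=[631.1 -59.3] l=76.4 w=47.6 t=4.8 tm=16.5 px=[362.3 234.2] area=2796.9
c=[ 655.4 -145.6] g=[ 654.9 -146.3] l=93.8 w=54.4 t=6.1 tm=12.1 px=[397.5 248.1] area=3977.1
{'d': (625.3, 123.8, 5.1), 'b': (633.8, 34.4, 5.0), 'a': (632.9, -56.5, 5.6), 'c': (656.2, -144.2, 4.0)}
```

View pics/t2c.png

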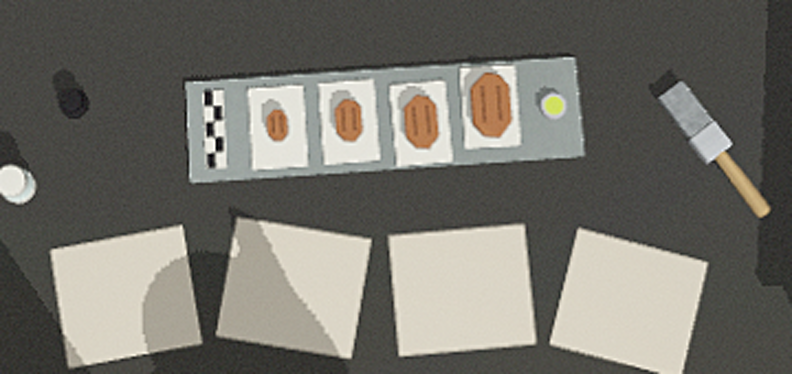

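View pics/s2.png

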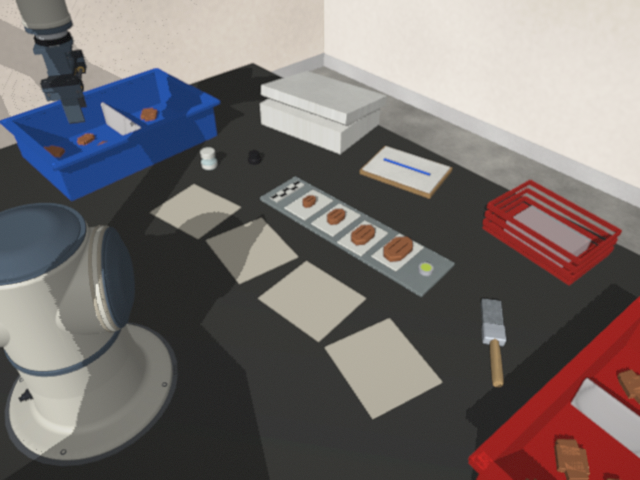

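All four sherds lie in size order on their pads, at top-view crop pixels (277,125), (348,119), (421,121) and (491,104). They are within about 1 mm of the pad centres and within about 3° of the pad direction. The jar, brush and loupe have not moved, so I'm handing in.

```bash
python3 -c "
from bench import ctrl
print(ctrl.sign_off())"
```

```text
the job is handed in; nothing more can be done
None
```

The job is handed in: all four sherds lie flat, right side up and centred on their pads, smallest next to the scale and largest farthest away, after about 40 s of the 104 s allowed, with the jar, brush and loupe untouched.

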